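Dig the short spanner out of the tote

TASK

The short spanner lies buried in the blue tote under the dark sharpening stone. First move the stone aside so that it lies flat on the tote's floor, clear of the spanner; then lift the spanner out and lay it flat and lengthwise, wholly on the black rubber mat on the wooden block. The stone stays in the tote; set both down, do not drop them.

Things in the scene. Friction and masses are not known exactly. Their poses are not given: they have to be found in the camera images.
- spanner: Short steel spanner, 190 x 29 x 7 mm, about 0.12 kg (not the longer 222 mm one in the open, right of the vice). Origin: centre of underside; x along its length, y across, z up. Lies flat on the tote's floor, along the tote's x within 10 degrees, ends showing from under the stone. Grasp across its middle from above; it acts like a bar 28 mm wide there, though its shank looks narrower.
- stone: Dark grey sharpening stone, a plain block 140 x 50 x 16 mm, about 0.35 kg. Origin: centre of its underside; x along its length, y across its 50 mm width, z up. At the start it lies flat on top of the spanner, within 8 degrees of its direction, its underside 7 mm above the tote's floor.
- bin: Blue tote on a plywood riser, fixed. Origin: at bench level under the centre of its main compartment; x away from the robot, y left, turned up to 7 degrees. Inside 240 mm (x) by 320 mm (y); floor 49 mm, wall tops 89 mm above bench. Holds only spanner (centre within 55 mm of the middle in y) and stone; the side away from the spanner has room. Beyond a partition at x = 120 mm: a far compartment.
- mat: Black rubber mat with a thin yellow border, 260 x 120 mm, fixed on a low plywood block to the left of the tote; its top is level, 49 mm above the bench. Origin: under the mat's centre at bench level (49 mm below its top); x along its 260 mm length, y along its width, z up.

How it is judged:
By the outcome, as a careful person would: the job done as asked, in the order asked, and still so for the second after the job is handed in, with the robot touching nothing.
It also fails if it takes over 61 s, if anything falls off the work surface, if the arm or the gripper's body presses on something with over 40 N, if the wrist force passes 120 N, or if a joint passes its speed limit or range.

ROBOT

A 6-joint arm with a two-finger parallel gripper is mounted at the origin on a cart in front of the work surface, level with it; the furniture and walls round the work are solid. World frame = base frame: x ahead of the robot, y to its left, z up, the work surface at z = 0. Lengths are in mm, angles in rad, forces in N, time in s.
With the tool pointing down it reaches from about 325 to 775 mm from the base axis. Payload 5.5 kg.
Tool frame: the origin (TCP) lies midway between the tips of the shut fingers; the grasp point (between the pads) lies pinch_z behind it (pinch_z is the distance from the TCP to the grasp point, in mm); z points along the fingers, y is the line along which they close (so a half turn about z gives the same grasp; the last joint's range is limited). The gripper opens to 85 mm and grips with 20 to 120 N. Pads are 22 mm wide; open, the fingers measure 114 mm over their backs; the gripper's body (76 mm by 85 mm) begins 54 mm behind the grasp point. The pads swing forward as they close: fully open they stand 13 mm farther back than shut.
Start: joints at [1.054, 0.091, 1.231, -0, 1.82, -0.057], TCP at [266.268, 537.697, 231.275] pointing down, gripper open.
Joint ranges: [-2.87, 2.87], [-0.86, 2.18], [0.17, 2.46], [-1.51, 4.65], [0.06, 2.69], [-2.65, 2.65]. Speed limits (rad/s): [2.57, 2.57, 3.01, 3.14, 3.14, 3.14].

INTERFACE

Orientations are given as a rotation vector (axis times angle).
In Python, from station import * gives the robot as it stands. The module is installed in compiled form; this text tells all that it offers.
- The arm moves only by the shell command python3 -m jog 'ROWS'. ROWS is JSON, a list of rows, each a list of 3 entries, a list of its own where there are three numbers: the turn, a rotation vector about the tool's x, y, z in degrees, then the shift along the tool's x, y, z in m, then the closure, from 0 (fully open) to 1 (shut). A call has 1 to 12 rows; each row shifts and turns the commanded pose from where the row before left it, along the tool's axes as they then stand; what a row does not reach is not made up. A row lasts 1/12 s, in which the tool goes at most 41.7 mm and 7.16 degrees, less where a joint would pass 70% of its speed; a pose out of reach is approached as far as the arm can. A call with a gripper value outside its range is refused whole. The fingers move at their own pace and stop on an object; the grip force is fixed at half the most. Time passes only in rows, so rows that do not move let the fingers close. It gives the time, the measured TCP pose, the force, the opening and the grip force at its end, in the units of the state.
- get_state(): the state, without advancing time (a new reading comes with each control period).
- read_camera(name): name is "side" or "top"; returns the picture (384x512x3 uint8, blue, green, red); there is no depth.
- get_calibration(name): a dict with "mtx" (3x3 intrinsics, pixels), "R" (3x3) and "t" (3): a world point X has camera coordinates R X + t. Camera axes: x right, y down, z forward; pixel columns grow to the right and rows downward; lengths in mm; the calibration is good to about 2 mm. A picture is of the moment at which its call begins. get_calibration takes no time and is no camera call.
- sign_off(): hands the job in; it is judged then, once.
Trained networks look in the newest picture that a camera, given by its name, has taken for a name from the list of things; names that differ only in an ending like _2 or _b are one class to them, and where a whole thing is asked for, a point or a joint stands for the part that bears it (a point fixed in the world has none). Each returns a list of dicts, best first, with "p" (0 to 1); they miss things now and then, are a little off and sometimes report something else, mostly with a low value. They report only what shows in the picture. A call takes as long as a camera call.
- boxes_of(target, camera): "box" ([left, top, right, bottom] in pixels, round what is visible of it).
- outline_of(target, camera): "pixels" (384x512 bool, what is visible of it) and "box" ([left, top, right, bottom] in pixels, round what is visible of it).
The state is a dict: "clock": time; "qpos": joint angles; "dq": joint speeds; "tau": joint torques, N m; "ee_pos": TCP position; "orientation": TCP orientation; "contact_force": force on the tool from outside, world axes, zero at the start; "torque": the same for the moment, N m; "gripper_width": finger opening in mm; "gripper_force": force on a finger pad.
Only numpy, scipy, OpenCV 4.12 (cv2) and the standard library are available. Lean on these libraries where they do the work, as an engineer would, in place of code of your own. Each camera call takes 0.05 s, during which the arm holds its last target. There are 200 camera calls.

## Working session

There is one attempt and no reset: what is moved stays moved. The work goes in short steps, Python scripts to look and compute and a shell command to move; the robot and the scene stay as the last step left them, time stands still between calls to the robot, and variables do not carry over. Pictures are saved under pics/ and viewed, at most 10 in all, crops included, and the job is handed in when it is done.

```bash
mkdir -p pics; cat > h.py <<'E'
from station import *
import numpy as np, cv2
from scipy.spatial.transform import Rotation as Rn
def ray(cam,uv,z):
    c=get_calibration(cam);K,R,t=[np.array(c[k],float) for k in("mtx","R","t")]
    uv=np.atleast_2d(uv).astype(float);d=(np.linalg.inv(K)@np.c_[uv,np.ones(len(uv))].T).T@R
    o=-R.T@t; return o+d*((z-o[2])/d[:,2])[:,None]
def proj(cam,X):
    c=get_calibration(cam);K,R,t=[np.array(c[k],float) for k in("mtx","R","t")]
    p=(K@(R@np.atleast_2d(X).T+t.reshape(3,1))).T; return p[:,:2]/p[:,2:]
def rect(mask,cam,z):
    m=mask.astype(np.uint8)
    c=max(cv2.findContours(m,0,2)[0],key=cv2.contourArea)[:,0]
    w=ray(cam,c,z)[:,:2].astype(np.float32); (cx,cy),(a,b),_=r=cv2.minAreaRect(w)
    q=cv2.boxPoints(r);e=[q[1]-q[0],q[2]-q[1]];L=max(e,key=np.linalg.norm)
    return np.round([cx,cy,max(a,b),min(a,b),np.degrees(np.arctan(L[1]/(L[0]+1e-9)))],1)
E
python3 - <<'E'
from h import *
for c in("top","side"): 
    im=read_camera(c); cv2.imwrite(f"pics/{c}0.png",im)
    k=get_calibration(c); print(c,-np.array(k["R"]).T@np.array(k["t"]))
im=read_camera("top")
for n,z in(("stone",72),("spanner",56),("bin",89),("mat",49)):
    for o in outline_of(n,"top")[:3]: print(n,o["p"],o["box"],rect(o["pixels"],"top",z),o["pixels"].sum())
print(get_state()); import station; print([x for x in dir(station) if 'pinch' in x], getattr(station,'pinch_z',None))
E
```

```text
top [432.0484657  222.27366015 958.29003615]
side [ 160.64519068 -460.17677113  469.18531352]
stone 0.93 [334.3, 143.7, 372.2, 219.9] [490.4  19.6 139.9  53.   -9. ] 1998
spanner 0.48 [338.9, 136.6, 359.6, 233.2] [ 4.05e+02  2.46e+01  2.88e+01  2.50e+01 -2.00e-01] 193
bin 0.88 [238.5, 72.6, 421.4, 249.3] [530.7  63.9 338.1 330.5 -89.8] 29202
mat 0.84 [118.6, 116.1, 206.4, 265.2] [475.5 386.3 264.6 128.9  10.8] 8790
{'clock': 0.35, 'qpos': array([ 1.05429078e+00,  9.12761137e-02,  1.23093958e+00,  2.05320800e-05,
        1.81979467e+00, -5.67200856e-02]), 'dq': array([-1.13233482e-03, -8.72102795e-04,  6.69248017e-04, -2.32129544e-04,
        8.02403903e-05,  8.04285016e-04]), 'tau': array([-8.77812108e-04, -4.57735348e+01, -4.17408550e+01, -7.33083925e-05,
        3.38445643e-03,  1.75302341e-05]), 'ee_pos': array([266.23896971, 537.64879629, 231.03433593]), 'orientation': array([-7.15845377e-01, -3.05880819e+00,  6.20499741e-04]), 'contact_force': array([-0.06845228,  0.45191893, -0.47027343]), 'torque': array([-0.03782744,  0.03152704,  0.03484598]), 'gripper_force': 0.0, 'gripper_width': 85.35098153867779}
['pinch_z'] 18.700000000000003
```

```bash
python3 - <<'E'
import cv2
im=cv2.imread("pics/top0.png")[60:290,100:440]; cv2.imwrite("pics/top0c.png",cv2.resize(im,None,fx=2.3,fy=2.3,interpolation=2))
E
```

```text
(no output)
```

View pics/top0c.png

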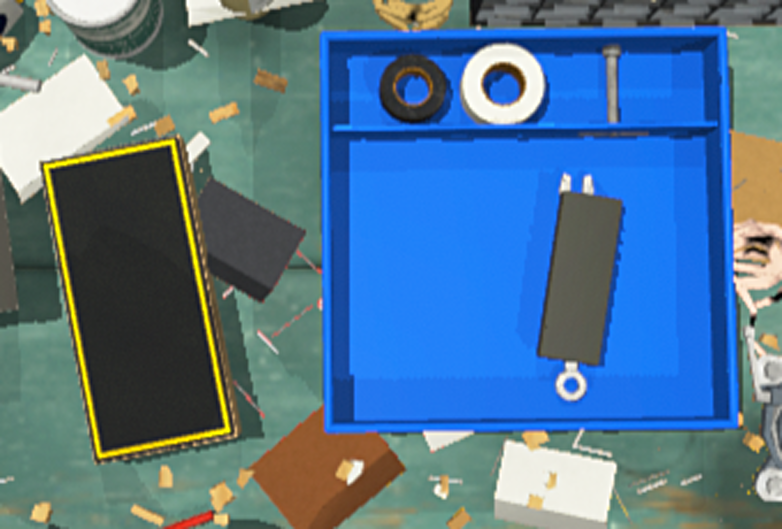

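View pics/side0.png

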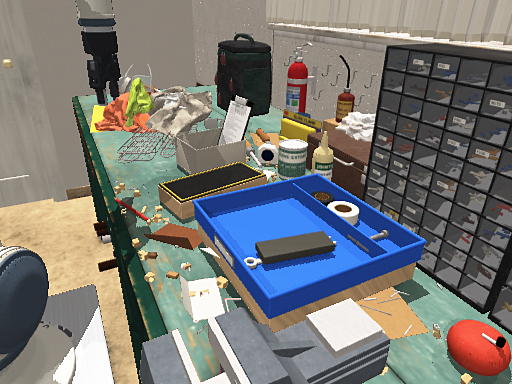

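```bash
cat >> h.py <<'E'
def plan(pos,yaw):
    """pos TCP target, yaw deg of the object's x; closing axis across it"""
    s=get_state();R=Rn.from_rotvec(s["orientation"]).as_matrix();best=None
    for k in(0,180):
        a=np.radians(yaw+90+k);y=np.array([np.cos(a),np.sin(a),0]);z=np.array([0,0,-1.]);T=np.c_[np.cross(y,z),y,z]
        d=Rn.from_matrix(R.T@T).as_rotvec(degrees=True)
        if best is None or np.linalg.norm(d)<np.linalg.norm(best[0]): best=(d,T)
    d,T=best; print("turn",d.round(2),"then shift mm",(T.T@(np.array(pos)-s["ee_pos"])).round(1))
E
python3 - <<'E'
from h import *
f=lambda p:np.array(p)/2.3+[100,60]-0.3
print("bin outer\n",ray("top",f([(321,32),(326,431),(739,430),(727,28)]),89).round(1))
print("partition/near wall",ray("top",f([(333,128),(720,122),(328,421),(733,420)]),89).round(1))
print("spanner ends jaw,ring",ray("top",f([(577,174),(571,406)]),54).round(1))
print("stone top corners",ray("top",f([(563,192),(622,200),(603,365),(540,356)]),72).round(1))
m=ray("top",f([(43,165),(180,137),(236,432),(98,460)]),49)[:,:2];print("mat",m.round(1),m.mean(0))
plan([489,20,160],-9)
E
```

```text
bin outer
 [[ 692.3  231.8   89. ]
 [ 366.7  228.5   89. ]
 [ 366.6 -103.4   89. ]
 [ 694.4 -101.    89. ]]
partition/near wall [[612.7 222.2  89. ]
 [616.6 -93.6  89. ]
 [374.7 226.9  89. ]
 [374.6 -98.7  89. ]]
spanner ends jaw,ring [[580.   15.6  54. ]
 [384.3  23.6  54. ]]
stone top corners [[562.   31.6  72. ]
 [555.2 -17.2  72. ]
 [418.8   0.8  72. ]
 [426.3  52.4  72. ]]
mat [[590.  469.6]
 [613.7 352.8]
 [363.1 304.6]
 [340.  420.6]] [476.70204719 386.88527294]
turn [-2.000e-02 -1.000e-02 -1.734e+01] then shift mm [-301.  -476.4   71. ]
```

```bash
python3 -m jog '[[[0,0,-6],[0,0,0],0],[[0,0,-6],[0,0,0],0],[[0,0,-5],[0,0,0],0],[[0,0,0],[-0.020,-0.032,0],0],[[0,0,0],[-0.020,-0.032,0],0],[[0,0,0],[-0.020,-0.032,0],0],[[0,0,0],[-0.020,-0.032,0],0],[[0,0,0],[-0.020,-0.032,0],0],[[0,0,0],[-0.020,-0.032,0],0],[[0,0,0],[-0.020,-0.032,0],0],[[0,0,0],[-0.020,-0.032,0],0],[[0,0,0],[-0.020,-0.032,0],0]]' && python3 -m jog '[[[0,0,0],[-0.020,-0.032,0],0],[[0,0,0],[-0.020,-0.032,0],0],[[0,0,0],[-0.020,-0.032,0],0],[[0,0,0],[-0.020,-0.032,0],0],[[0,0,0],[-0.020,-0.032,0],0],[[0,0,0],[-0.020,-0.028,0.02],0],[[0,0,0],[0,0,0.025],0],[[0,0,0],[0,0,0.025],0],[[0,0,0],[0,0,0],0],[[0,0,0],[0,0,0],0]]'
python3 - <<'E'
from h import *
print(get_state()["qpos"])
plan([490,18,160],-8.5); plan([490,18,56],-8.5)
im=read_camera("side")
o=outline_of("stone","side")[:2]
for a in o: print(a["p"],a["box"])
# expected stone corners
c,s=np.cos(np.radians(-8.5)),np.sin(np.radians(-8.5))
P=[[490+c*x-s*y,18+s*x+c*y,z] for z in(56,72) for x,y in((-70,-25),(70,-25),(70,25),(-70,25))]
q=proj("side",P); print(q.min(0),q.max(0))
for a in q: cv2.circle(im,tuple(int(v) for v in a.round()),2,(0,0,255),-1)
cv2.imwrite("pics/s1.png",cv2.resize(im[130:330,150:450],None,fx=2.5,fy=2.5))
E
```

```text
clock: 1.35
ee_pos: [397.3, 222.6, 231.5]
orientation: [0.255, 3.131, 0.001]
contact_force: [0.8, 0.3, -0.0]
gripper_width: 85.8
gripper_force: 0.0
clock: 2.18
ee_pos: [484.1, 19.2, 160.2]
orientation: [-0.256, -3.128, 0.0]
contact_force: [-0.1, -0.1, 0.5]
gripper_width: 85.1
gripper_force: 0.0
[-3.05537380e-02 -2.22168993e-01  1.65597153e+00  3.06788003e-05
  1.71097237e+00 -1.43797828e+00]
turn [-0.02 -0.18 -0.86] then shift mm [-6.  -0.3  0.2]
turn [-0.02 -0.18 -0.86] then shift mm [ -6.   -0.3 104.2]
0.74 [257.3, 228.6, 334.6, 262.1]
[252.41662411 229.62394647] [333.2416601 265.174823 ]
```

View pics/s1.png

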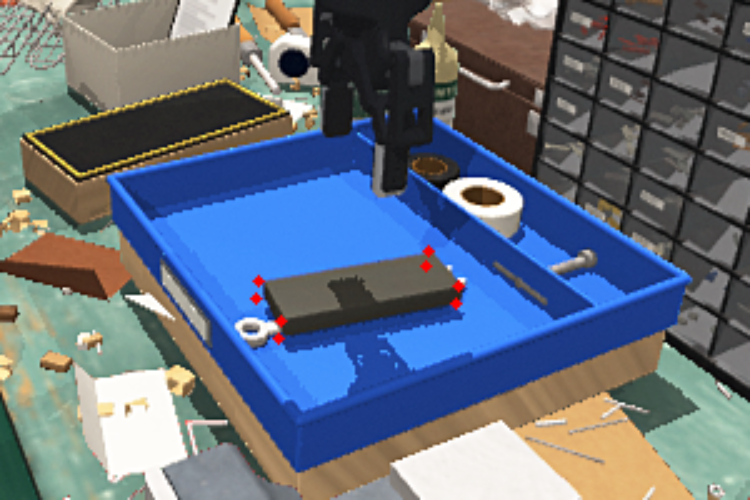

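The side view shows the stone (box about 257–335, 229–262) matching the projected corners to within 3–4 px, and the open fingers above it. The estimate is good enough, so I'm descending.

```bash
python3 -m jog '[[[0,0,-0.9],[-0.006,0,0.0],0],[[0,0,0],[0,0,0.025],0],[[0,0,0],[0,0,0.025],0],[[0,0,0],[0,0,0.025],0],[[0,0,0],[0,0,0.017],0],[[0,0,0],[0,0,0.012],0],[[0,0,0],[0,0,0],0]]' && python3 -m jog '[[[0,0,0],[0,0,0],0.3],[[0,0,0],[0,0,0],0.5],[[0,0,0],[0,0,0],1],[[0,0,0],[0,0,0],1],[[0,0,0],[0,0,0],1],[[0,0,0],[0,0,0],1],[[0,0,0],[0,0,0],1],[[0,0,0],[0,0,0],1]]'; python3 - <<'E'
from h import *
im=read_camera("side")
cv2.imwrite("pics/s2.png",cv2.resize(im[130:330,150:450],None,fx=2.5,fy=2.5))
E
```

```text
clock: 2.87
ee_pos: [490.3, 18.6, 55.6]
orientation: [-0.229, -3.13, 0.0]
contact_force: [-1.2, 0.8, -0.8]
gripper_width: 85.6
gripper_force: 0.0
clock: 3.53
ee_pos: [492.3, 18.5, 59.8]
orientation: [0.231, 3.129, 0.001]
contact_force: [0.8, 1.1, 6.3]
gripper_width: 48.4
gripper_force: 63.5
```

View pics/s2.png

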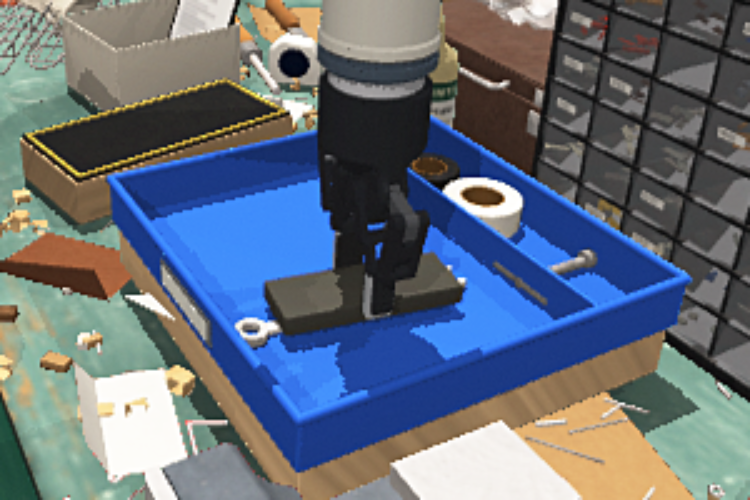

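The stone is gripped at 48.4 mm. I'm lifting it straight up.

```bash
python3 -m jog '[[[0,0,0],[0,0,-0.008],1],[[0,0,0],[0,0,-0.012],1],[[0,0,0],[0,0,-0.015],1],[[0,0,0],[0,0,-0.015],1],[[0,0,0],[0,0,-0.01],1],[[0,0,0],[0,0,0],1],[[0,0,0],[0,0,0],1],[[0,0,0],[0,0,0],1]]'; python3 - <<'E'
from h import *
plan([490,135,116],0)
read_camera("top")
for n,z in(("stone",128),("spanner",54)):
    for o in outline_of(n,"top")[:2]: print(n,o["p"],o["box"],rect(o["pixels"],"top",z),o["pixels"].sum())
E
```

```text
clock: 4.25
ee_pos: [490.4, 18.3, 116.3]
orientation: [-0.231, -3.131, 0.0]
contact_force: [0.3, 0.4, -4.6]
gripper_width: 48.3
gripper_force: 63.0
turn [-0.01 -0.09 -8.44] then shift mm [  0.4 116.7   0.3]
stone 0.86 [339.6, 137.8, 370.9, 221.3] [447.6  25.9  57.2  51.9 -11.5] 1256
spanner 0.79 [338.0, 137.7, 358.0, 234.2] [404.   25.2  27.4  22.5  26. ] 169
```

```bash
python3 -m jog '[[[0,0,-4],[0,0,0],1],[[0,0,-4.4],[0,0,0],1],[[0,0,0],[0,0.02,0],1],[[0,0,0],[0,0.025,0],1],[[0,0,0],[0,0.025,0],1],[[0,0,0],[0,0.025,0],1],[[0,0,0],[0,0.022,0],1],[[0,0,0],[0,0,0.015],1],[[0,0,0],[0,0,0.02],1],[[0,0,0],[0,0,0.015],1],[[0,0,0],[0,0,0.008],1],[[0,0,0],[0,0,0],1]]' && python3 -m jog '[[[0,0,0],[0,0,0.001],1],[[0,0,0],[0,0,0.001],1],[[0,0,0],[0,0,0],1]]' && python3 -m jog '[[[0,0,0],[0,0,0.001],1],[[0,0,0],[0,0,0.001],1],[[0,0,0],[0,0,0.001],1],[[0,0,0],[0,0,0],1],[[0,0,0],[0,0,0],1]]'
```

```text
clock: 5.4
ee_pos: [489.2, 135.0, 56.2]
orientation: [-0.001, -3.136, 0.002]
contact_force: [0.7, 0.2, -3.9]
gripper_width: 48.1
gripper_force: 63.2
clock: 5.65
ee_pos: [491.7, 135.3, 58.4]
orientation: [0.002, 3.14, 0.001]
contact_force: [-0.5, 0.4, -4.7]
gripper_width: 48.4
gripper_force: 63.3
clock: 6.07
ee_pos: [491.0, 135.3, 54.3]
orientation: [-0.001, -3.141, 0.0]
contact_force: [0.6, -0.5, -4.9]
gripper_width: 48.2
gripper_force: 63.3
```

```bash
python3 -m jog '[[[0,0,0],[0,0,0.001],1],[[0,0,0],[0,0,0],1],[[0,0,0],[0,0,0],1]]' && python3 -m jog '[[[0,0,0],[0,0,0.001],1],[[0,0,0],[0,0,0],1],[[0,0,0],[0,0,0],1]]'; python3 - <<'E'
from h import *
im=read_camera("side")
for _ in range(3): print(get_state()["ee_pos"],get_state()["contact_force"])
cv2.imwrite("pics/s3.png",cv2.resize(im[130:330,150:450],None,fx=2.5,fy=2.5))
E
```

```text
clock: 6.32
ee_pos: [491.0, 135.3, 53.2]
orientation: [-0.001, -3.141, 0.0]
contact_force: [-0.0, -0.2, -4.0]
gripper_width: 48.4
gripper_force: 63.3
clock: 6.57
ee_pos: [491.1, 135.4, 52.8]
orientation: [0.001, 3.141, 0.0]
contact_force: [-3.2, 0.3, 0.3]
gripper_width: 48.6
gripper_force: 63.8
[491.09693555 135.37187826  52.80511173] [-2.88845415 -0.89700822  0.33640255]
[491.09693555 135.37187826  52.80511173] [-2.88845415 -0.89700822  0.33640255]
[491.09693555 135.37187826  52.80511173] [-2.88845415 -0.89700822  0.33640255]
```

View pics/s3.png

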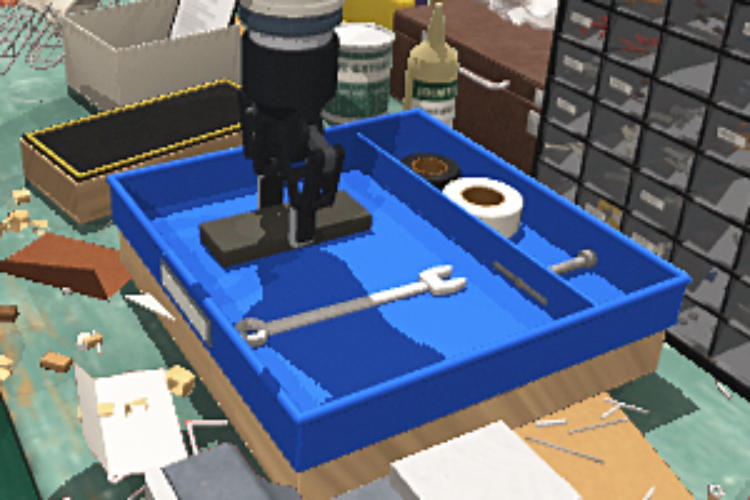

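The stone is on the floor: the weight reading has gone from −4.9 N to about 0 and the spanner is fully exposed, at roughly (240–470, 270–340) in the crop. I'm releasing and rising.

```bash
python3 -m jog '[[[0,0,0],[0,0,0],0.4],[[0,0,0],[0,0,0],0.3],[[0,0,0],[0,0,0],0.1],[[0,0,0],[0,0,0],0],[[0,0,0],[0,0,0],0],[[0,0,0],[0,0,0],0],[[0,0,0],[0,0,-0.015],0],[[0,0,0],[0,0,-0.03],0],[[0,0,0],[0,0,-0.035],0],[[0,0,0],[0,0,-0.025],0]]' && python3 -m jog '[[[0,0,0],[0,-0.035,0],0],[[0,0,0],[0,-0.035,0],0],[[0,0,0],[-0.035,0,0],0],[[0,0,0],[-0.035,0,0],0],[[0,0,0],[0,0,0],0]]'
python3 - <<'E'
from h import *
read_camera("top")
for n,z in(("stone",65),("spanner",55)):
    for o in outline_of(n,"top")[:3]: print(n,o["p"],o["box"],rect(o["pixels"],"top",z),o["pixels"].sum())
read_camera("side")
for n,z in(("spanner",54),("stone",57)):
    for o in outline_of(n,"side")[:3]: print(n,o["p"],o["box"],rect(o["pixels"],"side",z),o["pixels"].sum())
print(get_state()["ee_pos"])
E
```

```text
clock: 7.45
ee_pos: [491.3, 135.4, 159.9]
orientation: [0.001, 3.14, 0.001]
contact_force: [0.7, 0.4, -0.1]
gripper_width: 85.3
gripper_force: 0.0
clock: 7.87
ee_pos: [564.1, 64.1, 153.5]
orientation: [-0.004, -3.138, 0.001]
contact_force: [0.3, -0.0, -0.8]
gripper_width: 85.5
gripper_force: 0.0
stone 0.81 [277.5, 145.7, 306.8, 219.8] [ 4.889e+02  1.345e+02  1.382e+02  5.160e+01 -4.000e-01] 1937
stone 0.47 [117.5, 119.5, 203.7, 262.6] [474.7 383.7 258.5 125.5  10.7] 8605
spanner 0.68 [242.3, 236.3, 337.8, 267.3] [489.7  16.3 184.7  33.1  -1.3] 495
stone 0.56 [230.2, 203.9, 297.1, 237.3] [494.  136.2 151.4  73.7  -1. ] 1237
[560.53043454  65.5895394  158.32128787]
```

```bash
python3 - <<'E'
from h import *
plan([485,18,110],-2)
E
python3 -m jog '[[[0,0,0],[0.025,-0.015,0],0.3],[[0,0,0],[0.025,-0.015,0],0.42],[[0,0,0],[0.025,-0.018,0],0.42],[[0,0,2],[0,0,0],0.42],[[0,0,0],[0,0,0],0.42],[[0,0,0],[0,0,0],0.42]]'; python3 - <<'E'
from h import *
plan([485,18,110],-2)
im=read_camera("side")
for o in outline_of("spanner","side")[:3]: print(o["p"],o["box"],rect(o["pixels"],"side",54))
cv2.imwrite("pics/s4.png",cv2.resize(im[130:330,150:450],None,fx=2.5,fy=2.5))
E
```

```text
turn [0.01 0.09 1.99] then shift mm [ 73.8 -50.2  48.3]
clock: 8.67
ee_pos: [485.8, 17.5, 158.4]
orientation: [0.055, 3.138, 0.0]
contact_force: [0.1, -0.0, -0.2]
gripper_width: 49.6
gripper_force: 0.0
turn [0.01 0.15 0.01] then shift mm [ 0.8  0.4 48.4]
0.82 [244.7, 236.4, 337.9, 266.6] [489.1  18.  186.8  33.2  -2. ]
```

View pics/s4.png

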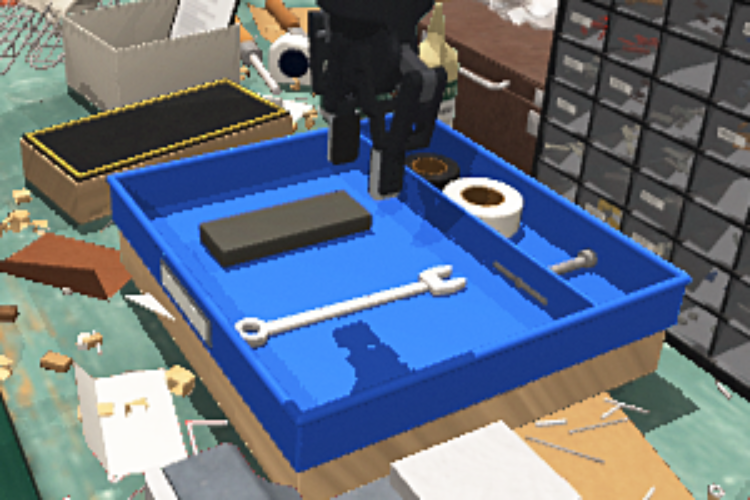

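The stone lies flat at crop (200–370, 195–260). The spanner is clear and under the gripper, so I'm going down to it.

```bash
python3 -m jog '[[[0,0,0],[0,0,0.025],0.42],[[0,0,0],[0,0,0.03],0.42],[[0,0,0],[0,0,0.025],0.42],[[0,0,0],[0,0,0.015],0.42],[[0,0,0],[0,0,0.008],0.42],[[0,0,0],[0,0,0.004],0.42],[[0,0,0],[0,0,0],0.42],[[0,0,0],[0,0,0],0.42],[[0,0,0],[0,0,0],0.42]]' && python3 -m jog '[[[0,0,0],[0,0,0],0.6],[[0,0,0],[0,0,0],0.8],[[0,0,0],[0,0,0],1],[[0,0,0],[0,0,0],1],[[0,0,0],[0,0,0],1],[[0,0,0],[0,0,0],1]]'
```

```text
clock: 9.52
ee_pos: [486.9, 17.4, 51.9]
orientation: [0.056, 3.139, -0.0]
contact_force: [0.2, 0.8, 0.1]
gripper_width: 49.2
gripper_force: 0.0
clock: 10.02
ee_pos: [486.7, 17.5, 51.8]
orientation: [0.056, 3.139, 0.0]
contact_force: [-0.4, 1.9, 5.7]
gripper_width: 24.4
gripper_force: 59.5
```

The opening reads 24.4 mm instead of 28 mm, so the grip is shallow. I'll regrip 2 mm deeper.

```bash
python3 -m jog '[[[0,0,0],[0,0,0],0.45],[[0,0,0],[0,0,0],0.45],[[0,0,0],[0,0,0],0.45],[[0,0,0],[0,0,0.001],0.45],[[0,0,0],[0,0,0.001],0.45],[[0,0,0],[0,0,0],0.45],[[0,0,0],[0,0,0],0.45]]' && python3 -m jog '[[[0,0,0],[0,0,0],0.6],[[0,0,0],[0,0,0],0.8],[[0,0,0],[0,0,0],1],[[0,0,0],[0,0,0],1],[[0,0,0],[0,0,0],1],[[0,0,0],[0,0,0],1]]'
```

```text
clock: 10.6
ee_pos: [485.8, 17.3, 48.0]
orientation: [-0.056, -3.141, 0.0]
contact_force: [-0.1, 0.7, 0.4]
gripper_width: 46.9
gripper_force: 0.0
clock: 11.1
ee_pos: [486.4, 17.4, 49.1]
orientation: [0.056, 3.14, 0.0]
contact_force: [-0.6, 0.3, 5.5]
gripper_width: 24.7
gripper_force: 60.8
```

```bash
python3 -m jog '[[[0,0,0],[0,0,-0.005],1],[[0,0,0],[0,0,-0.012],1],[[0,0,0],[0,0,-0.018],1],[[0,0,0],[0,0,-0.02],1],[[0,0,0],[0,0,-0.02],1],[[0,0,0],[0,0,-0.02],1],[[0,0,0],[0,0,-0.01],1],[[0,0,0],[0,0,0],1],[[0,0,0],[0,0,0],1],[[0,0,0],[0,0,0],1]]'; python3 - <<'E'
from h import *
plan([477,387,155],11)
im=read_camera("side")
s=get_state()["ee_pos"]
for o in outline_of("spanner","side")[:3]: print(o["p"],o["box"],rect(o["pixels"],"side",s[2]+5),s)
cv2.imwrite("pics/s5.png",cv2.resize(im[100:300,150:450],None,fx=2.5,fy=2.5))
E
```

```text
clock: 11.93
ee_pos: [485.3, 17.3, 151.8]
orientation: [-0.056, -3.139, 0.0]
contact_force: [0.8, 0.7, -1.1]
gripper_width: 24.8
gripper_force: 59.4
turn [ 1.000e-02 -1.300e-01 -1.305e+01] then shift mm [-62.4 364.5  -3.2]
0.69 [242.3, 193.1, 343.8, 217.9] [434.3  12.4  88.4  31.7 -10.9] [485.1881415   17.34620102 151.48418845]
```

View pics/s5.png

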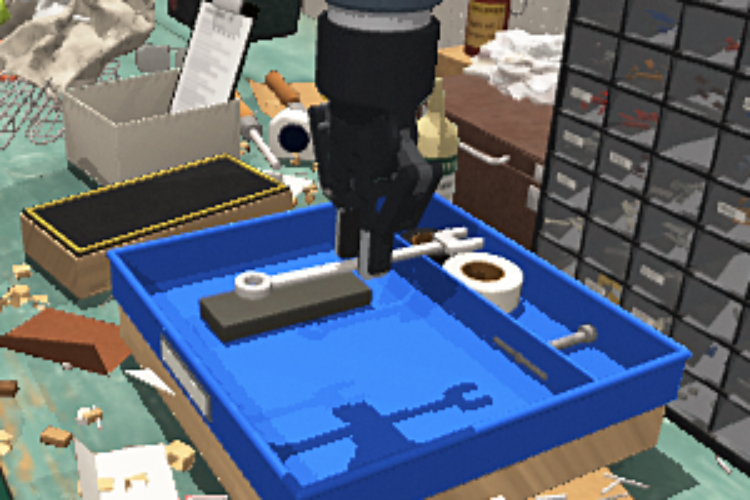

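The spanner is held level at its middle, spanning crop (235–480, 230–300). I'm carrying it to the mat.

```bash
python3 -m jog '[[[0,0,-5],[0,0,0],1],[[0,0,-5],[0,0,0],1],[[0,0,-3],[0,0,0],1],[[0,0,0],[-0.003,0.02,0],1],[[0,0,0],[-0.005,0.03,0],1],[[0,0,0],[-0.005,0.03,0],1],[[0,0,0],[-0.005,0.03,0],1],[[0,0,0],[-0.005,0.03,0],1],[[0,0,0],[-0.005,0.03,0],1],[[0,0,0],[-0.005,0.03,0],1],[[0,0,0],[-0.005,0.03,0],1],[[0,0,0],[-0.005,0.03,0],1]]' && python3 -m jog '[[[0,0,0],[-0.005,0.03,0],1],[[0,0,0],[-0.005,0.03,0],1],[[0,0,0],[-0.005,0.03,0],1],[[0,0,0],[-0.004,0.025,0],1],[[0,0,0],[0,0.02,0],1],[[0,0,0],[0,0,0],1],[[0,0,0],[0,0,0],1],[[0,0,0],[0,0,0],1]]'; python3 - <<'E'
from h import *
plan([477,387,49],11)
E
```

```text
clock: 13.03
ee_pos: [478.0, 282.1, 151.9]
orientation: [0.3, -3.125, 0.001]
contact_force: [0.2, 0.4, -0.7]
gripper_width: 24.7
gripper_force: 59.4
clock: 13.7
ee_pos: [471.6, 416.1, 152.2]
orientation: [0.3, -3.126, 0.002]
contact_force: [-0.3, -0.7, -1.4]
gripper_width: 25.0
gripper_force: 59.4
turn [-0.08 -0.08 -0.05] then shift mm [  0.3 -29.6 103.2]
```

```bash
python3 -m jog '[[[0,0,0],[0,-0.015,0],1],[[0,0,0],[0,-0.015,0],1],[[0,0,0],[0,0,0.02],1],[[0,0,0],[0,0,0.025],1],[[0,0,0],[0,0,0.025],1],[[0,0,0],[0,0,0.015],1],[[0,0,0],[0,0,0.01],1],[[0,0,0],[0,0,0.003],1],[[0,0,0],[0,0,0],1],[[0,0,0],[0,0,0],1]]' && python3 -m jog '[[[0,0,0],[0,0,0.001],1],[[0,0,0],[0,0,0.001],1],[[0,0,0],[0,0,0],1],[[0,0,0],[0,0,0],1]]'
```

```text
clock: 14.53
ee_pos: [478.3, 387.2, 56.8]
orientation: [-0.299, 3.126, 0.001]
contact_force: [0.5, 0.8, -1.0]
gripper_width: 24.5
gripper_force: 59.4
clock: 14.87
ee_pos: [477.6, 387.7, 53.8]
orientation: [-0.3, 3.127, 0.001]
contact_force: [0.2, 0.5, -1.4]
gripper_width: 25.0
gripper_force: 59.4
```

```bash
python3 - <<'E'
from h import *
im=read_camera("side")
cv2.imwrite("pics/s6.png",cv2.resize(im[80:280,100:400],None,fx=2.5,fy=2.5))
E
```

```text
(no output)
```

View pics/s6.png

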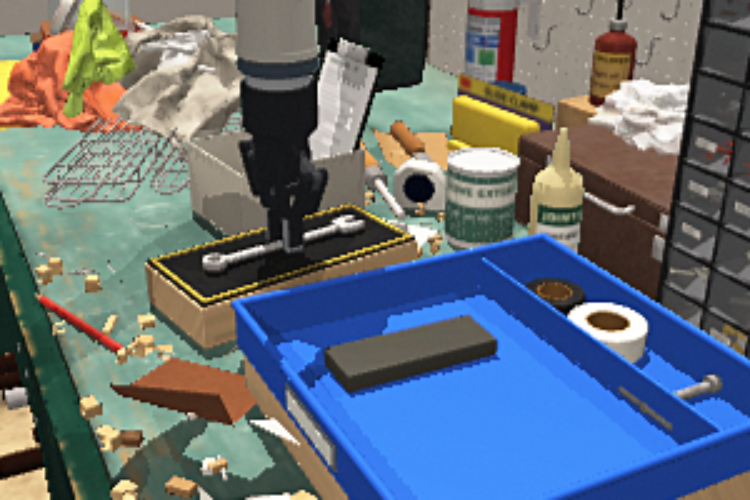

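The spanner, at crop (205–365, 215–270), sits lengthwise and centred inside the yellow border, a few mm above the mat. I'm lowering it slowly.

```bash
python3 -m jog '[[[0,0,0],[0,0,0.001],1],[[0,0,0],[0,0,0.001],1],[[0,0,0],[0,0,0.001],1],[[0,0,0],[0,0,0],1],[[0,0,0],[0,0,0],1]]' && python3 -m jog '[[[0,0,0],[0,0,0.001],1],[[0,0,0],[0,0,0],1],[[0,0,0],[0,0,0],1]]'
```

```text
clock: 15.33
ee_pos: [477.3, 387.4, 50.0]
orientation: [0.3, -3.127, 0.0]
contact_force: [0.4, 1.2, -1.7]
gripper_width: 24.6
gripper_force: 59.4
clock: 15.58
ee_pos: [477.4, 387.5, 49.3]
orientation: [0.3, -3.127, 0.0]
contact_force: [0.7, -0.2, -0.7]
gripper_width: 25.4
gripper_force: 59.4
```

```bash
python3 -m jog '[[[0,0,0],[0,0,0.001],1],[[0,0,0],[0,0,0],1],[[0,0,0],[0,0,0],1],[[0,0,0],[0,0,0],1]]'
```

```text
clock: 15.92
ee_pos: [477.5, 387.5, 49.2]
orientation: [-0.3, 3.127, 0.0]
contact_force: [-2.9, -1.4, 5.7]
gripper_width: 25.1
gripper_force: 60.9
```

Contact: +5.7 N. I'm opening to a modest width and rising.

```bash
python3 -m jog '[[[0,0,0],[0,0,0],0.65],[[0,0,0],[0,0,0],0.5],[[0,0,0],[0,0,0],0.35],[[0,0,0],[0,0,0],0.35],[[0,0,0],[0,0,0],0.35],[[0,0,0],[0,0,-0.01],0.35],[[0,0,0],[0,0,-0.025],0.35],[[0,0,0],[0,0,-0.035],0.35],[[0,0,0],[0,0,-0.035],0.35],[[0,0,0],[0,0,-0.035],0.35],[[0,0,0],[0,0,0],0.35],[[0,0,0],[0,0,0],0.35]]'; python3 - <<'E'
from h import *
im=read_camera("side")
for n,z in(("spanner",53),("stone",57)):
    for o in outline_of(n,"side")[:2]: print(n,o["p"],o["box"],rect(o["pixels"],"side",z))
cv2.imwrite("pics/s7.png",cv2.resize(im[80:280,100:400],None,fx=2.5,fy=2.5))
E
```

```text
clock: 16.92
ee_pos: [478.6, 388.3, 192.9]
orientation: [-0.299, 3.121, 0.006]
contact_force: [-0.4, -0.3, -0.9]
gripper_width: 55.6
gripper_force: 0.0
spanner 0.6 [179.3, 170.3, 245.6, 188.4] [435.9 381.8 110.2  35.4  15.6]
spanner 0.19 [194.3, 170.9, 429.8, 331.2] [549.8  79.1 432.6 397.6 -89.7]
stone 0.65 [229.0, 205.9, 299.7, 236.9] [494.6 133.5 151.3  74.   -1. ]
```

View pics/s7.png

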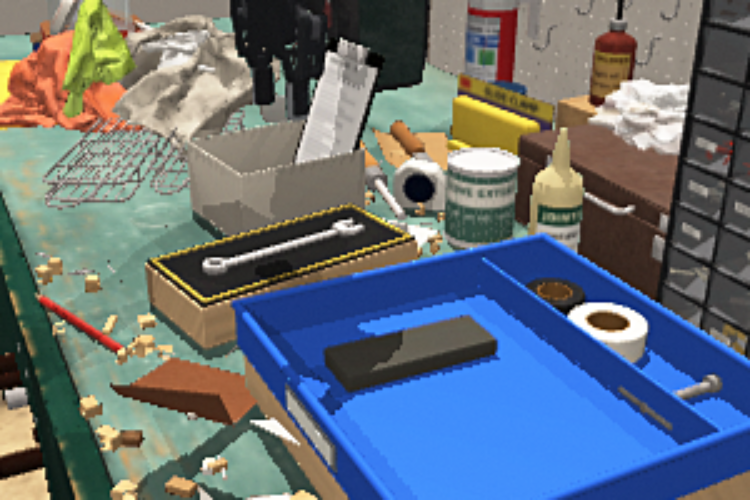

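The spanner lies flat, lengthwise and inside the border at crop (205–365, 220–275). The stone lies flat in the tote at (325–495, 315–390), and the gripper is clear of both.

```bash
python3 -c "
from station import *
print(sign_off())"
```

```text
the job is handed in; nothing more can be done
None
```

I set the stone flat on the tote floor clear of the spanner, then laid the spanner flat and lengthwise inside the mat's border, and handed the job in at about 17 s with the gripper touching nothing; the judgement was not reported back.

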